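Flip the status flag of the finished weld plate

ROBOT

A 6-joint arm with a two-finger parallel gripper is mounted at the origin on a cart in front of the work surface, level with it; the furniture and walls round the work are solid. World frame = base frame: x ahead of the robot, y to its left, z up, the work surface at z = 0. Lengths are in mm, angles in rad, forces in N, time in s.
With the tool pointing down it reaches from about 350 to 875 mm from the base axis. Payload 4.2 kg.
Tool frame: the origin (TCP) lies between the finger pads; the fingertips stand 14 mm ahead of it and the grasp point (between the pads) lies 5 mm behind it; z points along the fingers, y is the line along which they close (so a half turn about z gives the same grasp; the last joint's range is limited). The gripper opens to 85 mm and grips with 20 to 120 N. Pads are 22 mm wide; open, the fingers measure 114 mm over their backs; the gripper's body (76 mm by 85 mm) begins 54 mm behind the grasp point. The pads swing forward as they close: fully open they stand 13 mm farther back than shut.
Start: joints at [1.563, 0.385, 0.008, 0, -1.194, -0.259], TCP at [164.747, 602.874, 218.712] pointing down, gripper open.
Joint ranges: [-3.14, 3.14], [-1.21, 2.06], [-1.07, 1.41], [-3.16, 2.05], [-2.99, -0.16], [-3.1, 3.1]. Speed limits (rad/s): [2.79, 2.79, 3.14, 3.14, 3.14, 3.14].

INTERFACE

Orientations are given as a unit quaternion [x, y, z, w].
In Python, from bench import * gives the robot as it stands.
- The arm moves only by the tool carry_out, never from a script. Its argument "motion" is a list of rows, each a list of 7 numbers: the turn, a rotation vector about the tool's x, y, z in rad, then the shift along the tool's x, y, z in mm, then the opening, from -1 (shut) to 1 (fully open), so that 0 is half open. A call has 1 to 5 rows; each row is the pose to reach, as a shift and turn from the pose commanded when the call began, along the tool's axes at that moment; what a row does not reach only later rows make up. A row lasts 1/8 s, in which the tool goes at most 62.5 mm and 10.7 degrees, less where a joint would pass 70% of its speed; a pose out of reach is approached as far as the arm can. A call with a gripper value outside its range is refused whole. The fingers move at their own pace and stop on an object; the grip force is fixed at half the most. Time passes only in rows, so rows that repeat a pose let the fingers close. It gives the time, the measured TCP pose, the force, the opening and the grip force at its end, in the units of the state.
- read_state(): the state, without advancing time (a new reading comes with each control period).
- get_image(name): name is "scene" or "top" or "wrist"; returns a dict with "color" (480x640x3 uint8, blue, green, red), "mtx" (3x3 intrinsics, pixels), "k1" (the pictures are not rectified: a ray, as slopes to the right and down, at radius r is drawn at 1 + k1 r^2 times it, then the intrinsics apply), "position" and "orientation" of the camera in the world. Camera axes: x right, y down, z forward; pixel columns grow to the right and rows downward; lengths in mm; the calibration is good to about 2 mm. A picture is of the moment at which its call begins. There is no depth.
- job_done(): hands the job in; it is judged then, once.
The state is a dict: "clock": time; "joints": joint angles; "joint_vel": joint speeds; "joint_efforts": joint torques, N m; "position": TCP position; "ee_rot": TCP orientation; "contact_force": force on the tool from outside, world axes, zero at the start; "wrist_torque": the same for the moment, N m; "gripper_width": finger opening in mm; "grasp_force": force on a finger pad.
Only numpy, scipy, OpenCV 4.12 (cv2) and the standard library are available. Lean on these libraries where they do the work, as an engineer would, in place of code of your own. Each camera call takes 0.05 s, during which the arm holds its last target. There are 200 camera calls.

TASK

The practice plate with the weld bead is finished: on the stand whose front tray holds that plate, flip the hinged status flag up and over its pivot to the rear, pushing with the fingertips, and press it down flat on its rear rest, so that its other face, the one with the raised ring, shows on top. Only push and press: never take the flag between the fingers. Leave the other stand's flag, the parts on both trays and the loose tools as they are.

Things in the scene. Friction and masses are not known exactly. Their poses are not given: they have to be found in the camera images.
- plate_flag (a joint): hinge of the flag to be flipped, rad: 0 = level on the front rest; 1.57 = upright; 3.14 = level on the rear rest, other face up; stops at 0 and 3.14, starts between 0 and 0.25. Stiff: the flag stays where it is left and does not fall by itself (0.02 to 0.1 N m turns it).
- plate_stand_pivot (a point): middle of the horizontal pivot axis on the stand that has the test plate, 75 mm above the table. Axes: x from the front tray (robot side) to the rear, y along the pivot, z up.
- plate_flag_mid (a point): middle of the flag; axes turn with it, equal to the stand's at joint 0. Steel plate 6 mm thick, mid-plane through the pivot: the flag reaches 70 mm from the pivot, 44 wide; a tail 30 wide reaches 38 mm to the other side (to the rear at joint 0; free space below it: pressing it down raises the flag). Ribs on the face that starts on top, a ring below. Flipped, its top is 3 mm above the pivot.
- plate_stand: the stand whose front tray holds the test plate, fixed to the table; origin at table level below the pivot, axes as for the pivot. Steel base 238 x 66 x 8 mm (160 mm in front of the pivot, 78 behind), two grey cheeks at y = +-28 mm, 22 mm long, up to 86 mm above the table; rests: thin posts 62 mm in front of and behind the pivot, at y = +-17 mm.
- test_plate: dark practice plate with a weld bead, 70 x 60 x 12 mm, loose, lying on the front tray of its stand; origin in the middle of its underside. It marks the stand whose flag is to be flipped; leave it lying.
- bolt_flag (a joint): hinge of the same flag on the other stand, same meaning; it must stay as it is
- bolt_flag_mid (a point): middle of the other stand's flag, same flag as above
- bolt_stand_pivot (a point): middle of the pivot axis of the other stand (same stand, its tray holds the hex bolt); axes as for the first stand
- bolt_stand: the other stand, same shape, fixed to the table; origin at table level below its pivot
- hex_bolt: steel hex bolt, 66 mm long, head 22 mm across, loose, lying on the front tray of the other stand; origin in the middle of its underside
- marker: paint marker, 17 x 123 mm, loose on the table behind the stands; bystander
- soapstone: white soapstone stick, 12 x 105 x 9 mm, loose on the table; bystander

How it is judged (in metres and radians):
On the way, in this order (a step that is already met when the one before it is completed fails the run):
1. the flag of the plate's stand has been pushed up and past upright (value of joint plate_flag above 1.65 rad), for 0.02 s.
2. it lies flat on the rear rest (value of joint plate_flag above 3.03 rad), for 0.1 s.
At the end, for the whole second after the job is handed in: the flag of the stand with the test plate lies on its rear rest, ring face up, within 0.11 rad (6 degrees) of flat and at rest; the other stand's flag is within 10 mm, and the test plate, bolt, marker and soapstone within 20 mm, of where they started (value of joint plate_flag above 3.03 rad and velocity of joint plate_flag below 0.05 rad/s and distance of bolt_flag_mid from where it was at the start of the episode below 0.01 m and distance of each of test_plate, hex_bolt, marker, soapstone from where it was at the start of the episode below 0.02 m); the robot touches nothing.
It fails at once if the flag or its tail is taken between the fingers (x of the grasp point in the frame of plate_flag_mid between -0.038 and 0.072 m and y of the grasp point in the frame of plate_flag_mid between -0.024 and 0.024 m and z of the grasp point in the frame of plate_flag_mid between -0.0055 and 0.0055 m).
It fails at once if the other stand's flag is moved by more than 10 mm (not (distance of bolt_flag_mid from where it was at the start of the episode below 0.01 m)).
It fails at once if the test plate, the bolt, the marker or the soapstone is lifted by more than 10 mm or moved by more than 20 mm (not (distance of test_plate from where it was at the start of the episode below 0.02 m) or not (distance of hex_bolt from where it was at the start of the episode below 0.02 m) or not (distance of marker from where it was at the start of the episode below 0.02 m) or not (distance of soapstone from where it was at the start of the episode below 0.02 m) or height (world z) of any of test_plate, hex_bolt above 0.018 m or height (world z) of any of marker, soapstone above 0.01 m).
It also fails if it takes over 45 s, if anything falls off the work surface, if the arm or the gripper's body presses on something with over 40 N, if the wrist force passes 120 N, or if a joint passes its speed limit or range.

## Working session

There is one attempt and no reset: what is moved stays moved. The work goes in short steps, Python scripts to look and compute and a tool call to move; the robot and the scene stay as the last step left them, time stands still between calls to the robot, and variables do not carry over. Pictures are saved under pics/ and viewed, at most 10 in all, crops included, and the job is handed in when it is done.

Besides the shell and the picture viewer there is one more tool, called after "Request:" by a JSON object that holds its "name" and its "arguments", one argument or row to a line. carry_out: Moves the arm, as the interface text tells. Its arguments: {"type":"object","properties":{"motion":{"type":"array"}},"required":["motion"]}

```bash
mkdir -p pics; cat > h.py <<'E'
from bench import *
import numpy as np, cv2
from scipy.spatial.transform import Rotation as R
def ray(im,px):
    p=cv2.undistortPoints(np.array([[px]],float),im["mtx"],np.array([im["k1"],0,0,0.]))[0,0]
    return np.array(im["position"],float),R.from_quat(im["orientation"]).apply([p[0],p[1],1.])
def plane(im,px,z):
    o,d=ray(im,px); return o+d*(z-o[2])/d[2]
def proj(im,P):
    c=R.from_quat(im["orientation"]).inv().apply(np.array(P,float)-im["position"]);x=c[0]/c[2];y=c[1]/c[2];s=1+im["k1"]*(x*x+y*y)
    m=np.array(im["mtx"]);return [m[0,0]*x*s+m[0,2],m[1,1]*y*s+m[1,2]]
E
python3 - <<'E'
from h import *
import pickle
for n in ("top","scene"):
    im=get_image(n); im["mtx"]=np.array(im["mtx"]); pickle.dump(im,open(n+".pkl","wb")); cv2.imwrite(f"pics/{n}0.png",im["color"]); print(n,im["position"],im["orientation"],im["k1"],im["mtx"])
s=read_state();print(s)
E
```

```text
top [ 499.52971786   -5.29245778 1140.96397565] [ 0.7093993  -0.70411439  0.02764265 -0.01454082] -0.1342248950150756 [[615.92022487   0.         319.3969036 ]
 [  0.         615.92022487 243.06370632]
 [  0.           0.           1.        ]]
scene [177.16500578 409.97976712 707.35510147] [-0.32822203  0.87211679 -0.33842082  0.13097312] -0.0035494282319500246 [[624.6722096    0.         322.42459466]
 [  0.         624.6722096  239.34193506]
 [  0.           0.           1.        ]]
{'clock': 0.1, 'joints': array([ 1.56258474e+00,  3.85524307e-01,  6.78040564e-03, -4.58859506e-04,
       -1.19401253e+00, -2.58595602e-01]), 'joint_vel': array([-2.79188488e-04, -3.24995157e-03,  4.68744863e-03,  1.74641341e-03,
       -1.56003398e-05, -4.99752744e-04]), 'joint_efforts': array([-1.98051766e-04, -3.93319309e+01,  1.88929367e+01,  4.19796243e+00,
       -2.59095148e-03,  5.13536307e-06]), 'position': array([164.61947639, 602.36800114, 217.70752108]), 'ee_rot': array([ 9.91103172e-01, -1.33092062e-01, -8.92099572e-05,  9.99007277e-04]), 'contact_force': array([1.06314681, 0.21437278, 0.30443946]), 'wrist_torque': array([-0.01339225,  0.04079857,  0.03492606]), 'grasp_force': 0.0, 'gripper_width': 85.50946167091296}
```

View pics/top0.png

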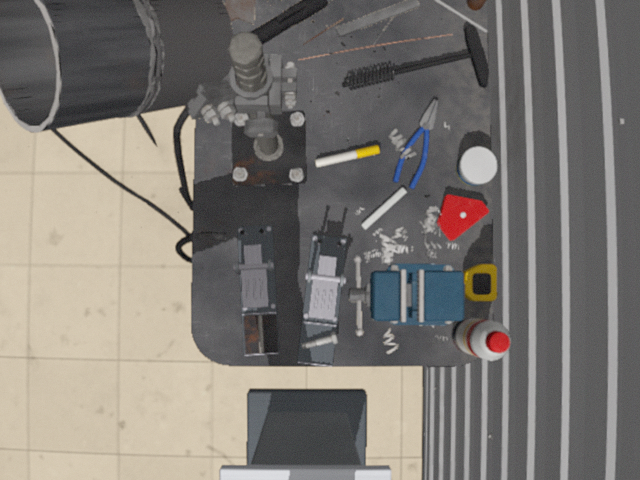

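View pics/scene0.png

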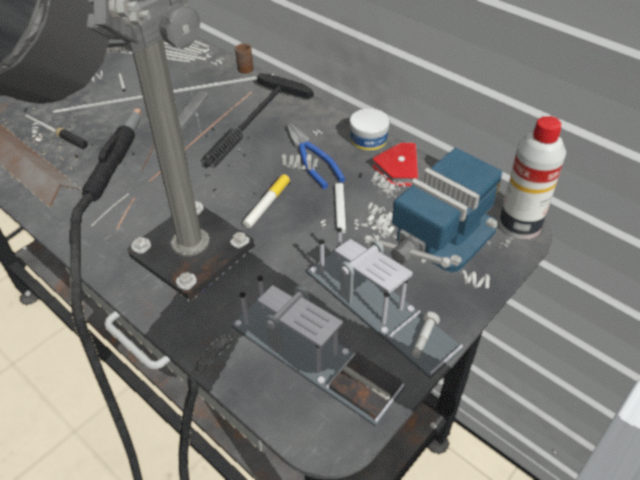

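The top view shows the left stand, with the dark plate on its tray at about (260,333) and its flag at (256,285). The right stand holds the bolt at (322,340). The marker is at (348,156) and the soapstone at (384,208). Next I'll zoom in on the left stand.

```bash
python3 - <<'E'
import pickle,cv2,numpy as np
t=pickle.load(open("top.pkl","rb"))["color"][220:365,225:360]; s=pickle.load(open("scene.pkl","rb"))["color"][225:425,225:475]
a=cv2.resize(t,None,fx=4,fy=4,interpolation=cv2.INTER_CUBIC);a=cv2.convertScaleAbs(a,alpha=1.5,beta=10)
b=cv2.resize(s,None,fx=3,fy=3,interpolation=cv2.INTER_CUBIC);b=cv2.convertScaleAbs(b,alpha=1.4,beta=10)
cv2.imwrite("pics/tc.png",a);cv2.imwrite("pics/sc.png",b)
E
```

```text
(no output)
```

View pics/tc.png

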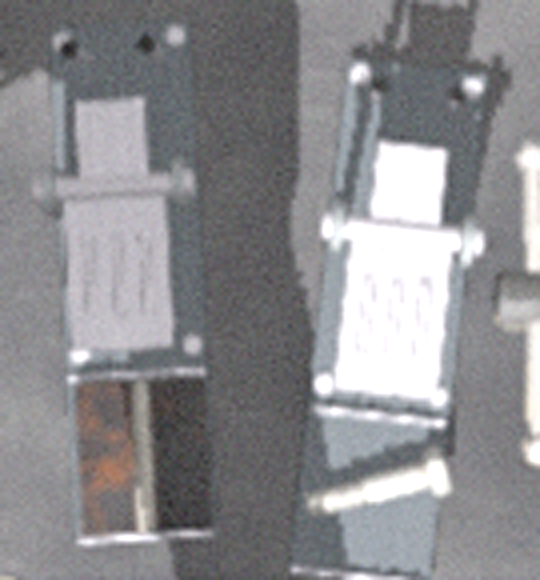

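View pics/sc.png

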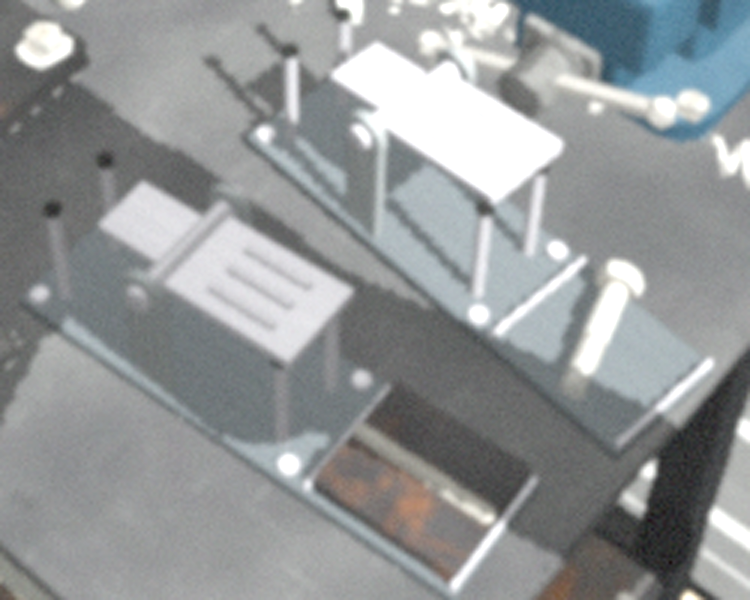

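The zoomed pictures give clear corners for the left stand, in crop pixels:

| Feature | Top crop | Scene crop |
|---|---|---|
| Flag tail corners | (77,100), (143,97) | (100,222), (145,182) |
| Flag front corners | (75,350), (172,346) | (290,360), (353,290) |
| Front rests | – | (280,362) |

I'll triangulate these.

```bash
cat > m.py <<'E'
from h import *
import pickle
t=pickle.load(open("top.pkl","rb"));s=pickle.load(open("scene.pkl","rb"))
def T(p): return (p[0]/4+225-.4,p[1]/4+220-.4)
def S(p): return (p[0]/3+225-.3,p[1]/3+225-.3)
def tri(a,b):
    o1,d1=ray(t,T(a));o2,d2=ray(s,S(b));d1/=np.linalg.norm(d1);d2/=np.linalg.norm(d2)
    k=np.linalg.lstsq(np.c_[d1,-d2],o2-o1,rcond=None)[0];p,q=o1+k[0]*d1,o2+k[1]*d2
    return (p+q)/2,np.linalg.norm(p-q)
for n,a,b in [("tail+",(77,100),(100,222)),("tail-",(143,97),(145,182)),("front+",(71,350),(290,361)),("front-",(173,346),(353,290)),
 ("post+",(68,48),(53,208)),("post-",(146,43),(105,160)),("screwF+",(80,356),(289,463)),("screwF-",(193,344),(362,379)),("screwR+",(66,42),(39,293)),("B post+",(378,88),(290,50)),("Btail-",(445,150),(380,45)),("Bfront+",(335,393),(492,200)),("Bfront-",(438,398),(562,147))]:
    p,g=tri(a,b);print(n,p.round(1),round(g,1))
for n,a,z in [("base fl",(78,542),8),("base fr",(213,535),8),("rr screw",(176,34),10)]: print(n,plane(t,T(a),z).round(1))
E
python3 m.py
```

```text
tail+ [559.5 106.2  72.8] 0.5
tail- [561.1  77.6  71.5] 0.6
front+ [451.4 107.   76.9] 0.5
front- [454.2  63.7  76.2] 1.3
post+ [582.9 111.3  67.6] 0.5
post- [585.5  77.4  66.5] 0.6
screwF+ [446.9 111.1   8.5] 2.8
screwF- [452.   58.8   6.1] 0.8
screwR+ [591.1 119.6   5.6] 2.2
B post+ [566.6 -24.2  68. ] 0.8
Btail- [538.9 -54.3  66.4] 1.4
Bfront+ [435.7  -5.8  84. ] 3.0
Bfront- [432.8 -50.6  80.3] 1.1
base fl [360.7 110.4   8. ]
base fr [364.5  48.6   8. ]
rr screw [594.   67.7  10. ]
```

The measurements agree: the pivot is at about (522.4, 90, 75), yaw 3.7°, and the tail-to-front length comes out at 107.7 mm against the given 108. The flag starts nearly level. I'll set up a helper that gives moves in tool axes, then push the tail down with shut fingers.

```bash
cat > go.py <<'E'
from h import *
import sys
yaw=0.065;O=np.array([522.4,90,0]);Z=R.from_euler('z',yaw)
def go(x,z):   # stand-frame x, tip height
    s=read_state();q=R.from_quat(s["ee_rot"]);p=np.array(s["position"])
    tgt=O+Z.apply([x,0,z+14.]);Q=Z*R.from_quat([1,0,0,0])
    loc=Z.inv().apply(p-O)-[0,0,14]
    print("t",s["clock"],"now x,y,tip",loc.round(1),"F",np.round(s["contact_force"],1),"w",round(s["gripper_width"],1),"-> turn",(q.inv()*Q).as_rotvec().round(3),"shift",q.inv().apply(tgt-p).round(1))
for a in sys.argv[1:]: go(*map(float,a.split(",")))
E
python3 go.py 28,200 28,90
```

```text
t 0.1 now x,y,tip [-323.7  534.5  203.7] F [1.1 0.2 0.3] w 85.5 -> turn [ 0.002  0.    -0.332] shift [506.7 390.7   4.5]
t 0.1 now x,y,tip [-323.7  534.5  203.7] F [1.1 0.2 0.3] w 85.5 -> turn [ 0.002  0.    -0.332] shift [506.7 390.5 114.5]
```

Request:
{"name": "carry_out", "arguments": {
  "motion": [
    [0,0,-0.07,43,33,0,-1],
    [0,0,-0.14,86,66,0,-1],
    [0,0,-0.21,129,99,0,-1],
    [0,0,-0.28,172,132,0,-1],
    [0,0,-0.332,215,166,0,-1]
  ]
}}

```text
clock: 0.72
position: [329.0, 384.4, 218.4]
ee_rot: [0.999, 0.034, -0.0, 0.0]
contact_force: [0.6, 0.9, -0.6]
gripper_width: -0.1
grasp_force: 0.0
```

```bash
python3 go.py 28,180
```

```text
t 0.725 now x,y,tip [-173.9  306.3  204.4] F [ 0.6  0.9 -0.6] w -0.1 -> turn [0.    0.    0.002] shift [201.2 306.8  24.5]
```

Request:
{"name": "carry_out", "arguments": {
  "motion": [
    [0,0,0,32,49,3,-1],
    [0,0,0,64,98,6,-1],
    [0,0,0,96,147,10,-1],
    [0,0,0,128,196,14,-1],
    [0,0,0,160,245,18,-1]
  ]
}}

```text
clock: 1.35
position: [504.7, 150.3, 200.4]
ee_rot: [0.999, 0.033, -0.0, 0.0]
contact_force: [1.1, 1.9, -0.3]
gripper_width: 0.3
grasp_force: 0.0
```

```bash
python3 go.py 28,120
```

```text
t 1.35 now x,y,tip [-13.7  61.3 186.4] F [ 1.1  1.9 -0.3] w 0.3 -> turn [0. 0. 0.] shift [41.7 61.3 66.4]
```

Go above the tail, tips at 120 mm, then verify by camera.

Request:
{"name": "carry_out", "arguments": {
  "motion": [
    [0,0,0,21,31,10,-1],
    [0,0,0,42,61,30,-1],
    [0,0,0,42,61,66,-1],
    [0,0,0,42,61,66,-1]
  ]
}}

```text
clock: 1.85
position: [547.7, 92.5, 131.7]
ee_rot: [0.999, 0.032, -0.004, 0.001]
contact_force: [-0.1, 0.2, 0.2]
gripper_width: 0.0
grasp_force: 0.0
```

```bash
python3 go.py 28,85; python3 - <<'E'
from h import *
a=get_image("scene")["color"][130:430,150:500];b=get_image("top")["color"][200:365,200:360]
a=cv2.resize(a,(525,450));b=cv2.resize(b,None,fx=1.7,fy=1.7)
c=np.zeros((450,800,3),np.uint8);c[:,:525]=a;c[:b.shape[0],525:525+b.shape[1]]=b
cv2.imwrite("pics/c1.png",cv2.convertScaleAbs(c,alpha=1.4))
E
```

```text
t 1.85 now x,y,tip [ 25.4   0.8 117.7] F [-0.1  0.2  0.2] w 0.0 -> turn [ 0.002  0.008 -0.001] shift [ 2.8  0.8 32.6]
```

View pics/c1.png

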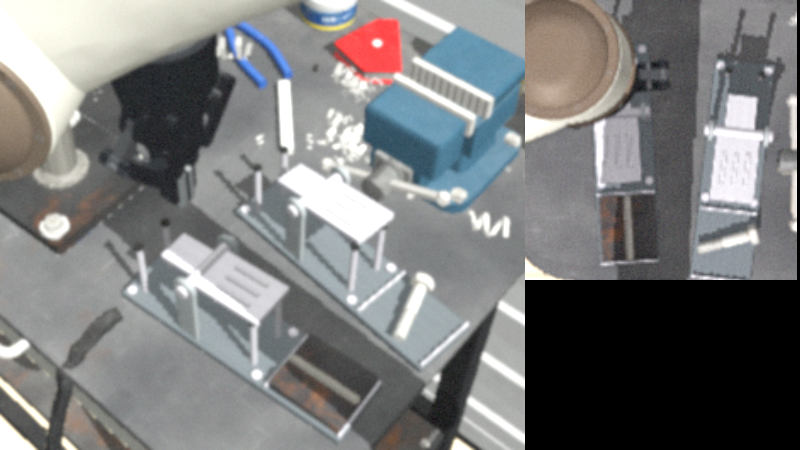

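The scene view shows the shut fingertips at crop (187,200), straight above the tail at (190,245). The flag hasn't moved. Now I'll press the tail down.

Request:
{"name": "carry_out", "arguments": {
  "motion": [
    [0,0,0,2,1,15,-1],
    [0,0,0,2,1,30,-1],
    [0,0,0,2,1,38,-1],
    [0,0,0,2,1,44,-1],
    [0,0,0,2,1,50,-1]
  ]
}}

```text
clock: 2.58
position: [552.1, 93.1, 84.5]
ee_rot: [0.999, 0.033, 0.0, -0.0]
contact_force: [-0.7, -0.5, 0.2]
gripper_width: -0.6
grasp_force: 0.0
```

```bash
python3 go.py 28,50
```

```text
t 2.575 now x,y,tip [29.8  1.2 70.5] F [-0.7 -0.5  0.2] w -0.6 -> turn [-0. -0.  0.] shift [-1.8  1.2 20.5]
```

Request:
{"name": "carry_out", "arguments": {
  "motion": [
    [0,0,0,-2,1,5,-1],
    [0,0,0,-2,1,10,-1],
    [0,0,0,-2,1,15,-1],
    [0,0,0,-2,1,20,-1],
    [0,0,0,-2,1,20,-1]
  ]
}}

```text
clock: 3.2
position: [550.0, 91.8, 64.4]
ee_rot: [0.999, 0.033, -0.0, 0.0]
contact_force: [-0.1, 0.1, -0.3]
gripper_width: -0.0
grasp_force: 0.0
```

```bash
python3 go.py 28,170;  python3 - <<'E'
from h import *
a=get_image("scene")["color"][130:430,150:500]
cv2.imwrite("pics/c2.png",cv2.convertScaleAbs(cv2.resize(a,(700,600)),alpha=1.4))
E
```

```text
t 3.2 now x,y,tip [27.7  0.  50.4] F [-0.1  0.1 -0.3] w -0.0 -> turn [0. 0. 0.] shift [ 3.000e-01  1.000e-01 -1.196e+02]
```

View pics/c2.png

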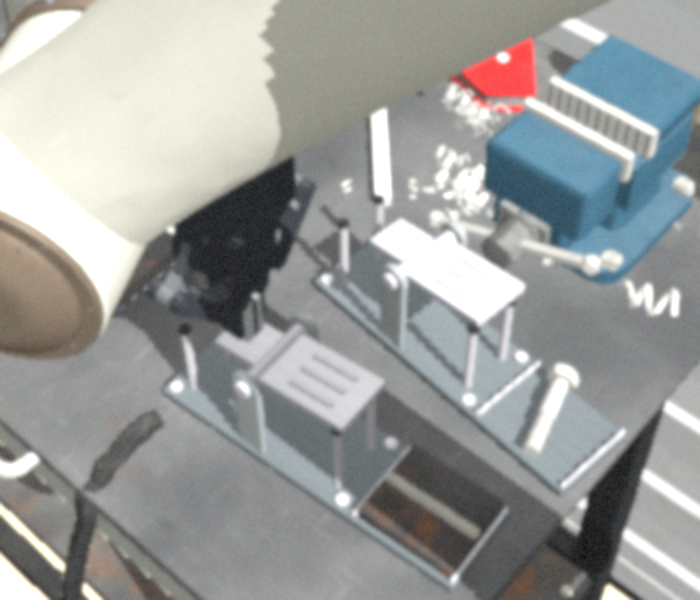

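The flag is still level, and the fingers show at (257,310), beyond the tail's far (-y) edge. So either the fingers missed the tail or my idea of the tool's position is off. I'll compare projections with the picture.

```bash
python3 - <<'E'
from h import *
import pickle
im=pickle.load(open("scene.pkl","rb"))
f=lambda P:(2*(np.array(proj(im,P))-[150,130])).round(0)
for P in [(550,92,50),(550,92,70),(550,92,90),(550,92,120),(559.5,106.2,75),(561,77.6,75),(453,64,78),(452,107,78),(522.4,90,75)]: print(P,f(P))
im2=get_image("top");print(proj(im2,(550,92,50)))
w=get_image("wrist");cv2.imwrite("pics/w.png",cv2.convertScaleAbs(w["color"],alpha=1.4));print(w["position"],w["orientation"])
for P in [(550,92,50),(559.5,106.2,75),(561,77.6,75),(522.4,90,75)]: print(proj(w,P))
E
```

```text
(550, 92, 50) [244. 353.]
(550, 92, 70) [242. 335.]
(550, 92, 90) [240. 315.]
(550, 92, 120) [237. 285.]
(559.5, 106.2, 75) [215. 335.]
(561, 77.6, 75) [245. 307.]
(453, 64, 78) [387. 382.]
(452, 107, 78) [342. 429.]
(522.4, 90, 75) [275. 351.]
[np.float64(253.18330919401052), np.float64(250.85762471419147)]
[631.10848435  96.03236871 220.46225025] [ 0.72005006 -0.67463054 -0.11127622  0.11840249]
[np.float64(316.7967266170028), np.float64(274.07125956807636)]
[np.float64(282.54084181711943), np.float64(277.4721203312806)]
[np.float64(353.9552027646869), np.float64(278.3051808103256)]
[np.float64(317.02725265002977), np.float64(357.3282345994627)]
```

View pics/w.png

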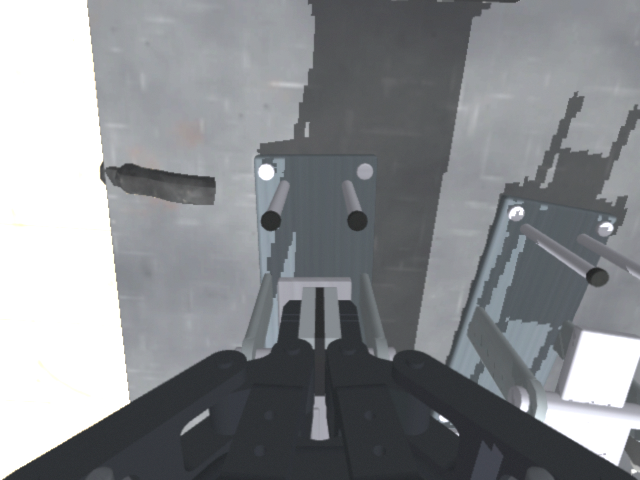

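The wrist view shows the fingertips centred over the tail at (320,290), and the tail end at row 280. The tail appears at its predicted pixels, so the tool's sideways pose is right. Both views suggest the tips are about 25 mm shorter than assumed and are just touching the tail. I'll go a little lower and check the force and the flag.

Request:
{"name": "carry_out", "arguments": {
  "motion": [
    [0,0,0,1,0,3,-1],
    [0,0,0,2,0,6,-1],
    [0,0,0,3,0,9,-1],
    [0,0,0,3,0,12,-1],
    [0,0,0,3,0,12,-1]
  ]
}}

```text
clock: 3.98
position: [553.2, 92.2, 52.4]
ee_rot: [0.999, 0.033, 0.0, -0.0]
contact_force: [0.8, -0.3, 1.1]
gripper_width: 0.2
grasp_force: 0.3
```

```bash
python3 go.py 28,170;  python3 - <<'E'
from h import *
a=get_image("scene")["color"][240:380,210:350]
b=get_image("wrist")["color"][200:480,180:460]
c=np.hstack([cv2.resize(a,(400,400),interpolation=2),cv2.resize(b,(400,400))])
cv2.imwrite("pics/c3.png",cv2.convertScaleAbs(c,alpha=1.5,beta=20))
E
```

```text
t 3.975 now x,y,tip [30.9  0.2 38.4] F [ 0.8 -0.3  1.1] w 0.2 -> turn [-0. -0.  0.] shift [-2.900e+00  1.000e-01 -1.316e+02]
```

View pics/c3.png

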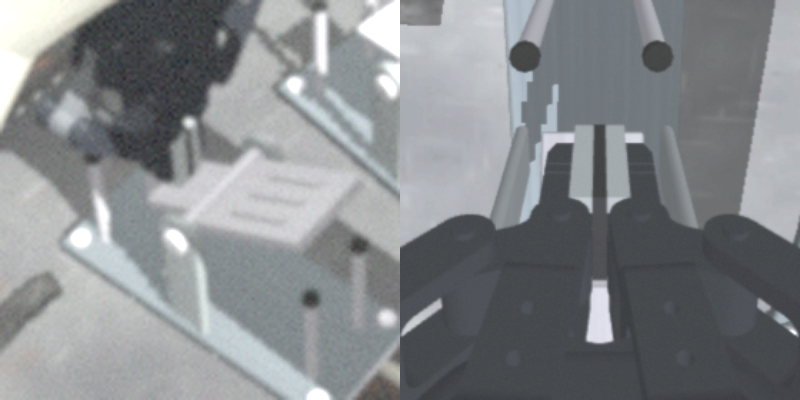

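The flag has now tilted up with its tail under the fingertips. Its front corners in the left half are at (358,182) and (305,245). I'll fit the angle.

```bash
python3 - <<'E'
from h import *
import pickle
im=pickle.load(open("scene.pkl","rb"));Z=R.from_euler('z',.065);O=np.array([522.4,90,75])
obs=[np.array([358,182])/2.857+[210,240],np.array([305,245])/2.857+[210,240]]
for th in np.arange(0,1,.1):
    e=[]
    for y,o in zip((-22,22),obs):
        P=O+Z.apply([-70*np.cos(th)+3*np.sin(th),y,70*np.sin(th)+3*np.cos(th)]); e.append((np.array(proj(im,P))-o).round(1))
    print(round(th,1),e)
E
```

```text
0.0 [array([ 7.9, 16.8]), array([ 4.4, 19.1])]
0.1 [array([ 7.6, 13.2]), array([ 3.9, 15.6])]
0.2 [array([6.8, 9.4]), array([ 2.9, 11.7])]
0.3 [array([5.5, 5.2]), array([1.5, 7.6])]
0.4 [array([3.8, 0.9]), array([-0.4,  3.3])]
0.5 [array([ 1.6, -3.6]), array([-2.7, -1.3])]
0.6 [array([-1. , -8.1]), array([-5.5, -5.9])]
0.7 [array([ -4. , -12.8]), array([ -8.6, -10.6])]
0.8 [array([ -7.3, -17.4]), array([-12.2, -15.3])]
0.9 [array([-11. , -21.9]), array([-16. , -19.9])]
```

```bash
python3 - <<'E'
from h import *
w=get_image("wrist");s=get_image("scene");st=read_state();q=R.from_quat(st["ee_rot"]);p=st["position"]
o,d=ray(w,(320.7,289)); o=q.inv().apply(o-p);d=q.inv().apply(d);print("cam in tool",o.round(1))
for z in (14,5,0,-5,-10,-14,-20): print(z,(o+d*(z-o[2])/d[2]).round(1))
# light strip in scene, tool-frame candidates projected to crop px
for x in (-11,0,11):
  for y in (-14,0,14):
    print(x,y,[((np.array(proj(s,p+q.apply([x,y,z])))-[210,240])*2.857).round(0).tolist() for z in (14,0,-14)])
print(st["gripper_width"],st["contact_force"],st["joints"].round(3))
E
```

```text
cam in tool [  81.3    1.1 -155.7]
14 [-7.3  1.7 14. ]
5 [-2.6  1.7  5. ]
0 [0.  1.7 0. ]
-5 [ 2.6  1.6 -5. ]
-10 [  5.2   1.6 -10. ]
-14 [  7.3   1.6 -14. ]
-20 [ 10.4   1.6 -20. ]
-11 -14 [[173.0, 234.0], [170.0, 216.0], [168.0, 197.0]]
-11 0 [[193.0, 214.0], [191.0, 196.0], [189.0, 177.0]]
-11 14 [[212.0, 194.0], [211.0, 176.0], [209.0, 157.0]]
0 -14 [[154.0, 222.0], [152.0, 204.0], [150.0, 185.0]]
0 0 [[174.0, 202.0], [172.0, 184.0], [170.0, 165.0]]
0 14 [[194.0, 182.0], [192.0, 164.0], [190.0, 145.0]]
11 -14 [[136.0, 210.0], [134.0, 192.0], [131.0, 173.0]]
11 0 [[156.0, 190.0], [154.0, 172.0], [152.0, 153.0]]
11 14 [[176.0, 171.0], [174.0, 153.0], [172.0, 134.0]]
-0.10866182477926145 [ 1.03101221 -0.483017   -1.07242393] [ 0.454  0.452 -0.359 -0.    -0.759  1.182]
```

Both views and the contact itself put the real tips about 14 mm behind the reported TCP, not ahead of it. I'll use that offset from here and keep pressing the tail down.

Request:
{"name": "carry_out", "arguments": {
  "motion": [
    [0,0,0,-1,0,3,-1],
    [0,0,0,-2,0,6,-1],
    [0,0,0,-4,0,9,-1],
    [0,0,0,-5,0,12,-1],
    [0,0,0,-5,0,12,-1]
  ]
}}

```text
clock: 4.8
position: [547.9, 91.8, 40.3]
ee_rot: [0.999, 0.033, -0.0, -0.0]
contact_force: [0.9, 0.6, 1.1]
gripper_width: -0.4
grasp_force: 0.6
```

```bash
sed -i 's/z+14\./z-13.5/; s/-\[0,0,14\]/+[0,0,13.5]/' go.py; cat > ang.py <<'E'
from h import *
# flag angle: fit by bright flag-face front edge is done by eye; here only save a crop
E
python3 go.py 26,175;  python3 - <<'E'
from h import *
a=get_image("scene")["color"][240:380,210:350]
b=get_image("wrist")["color"][200:480,180:460]
c=np.hstack([cv2.resize(a,(400,400),interpolation=2),cv2.resize(b,(400,400))])
cv2.imwrite("pics/c4.png",cv2.convertScaleAbs(c,alpha=1.5,beta=20))
E
```

```text
t 4.8 now x,y,tip [25.6  0.2 53.8] F [0.9 0.6 1.1] w -0.4 -> turn [-0.  0.  0.] shift [ 4.000e-01  1.000e-01 -1.212e+02]
```

View pics/c4.png

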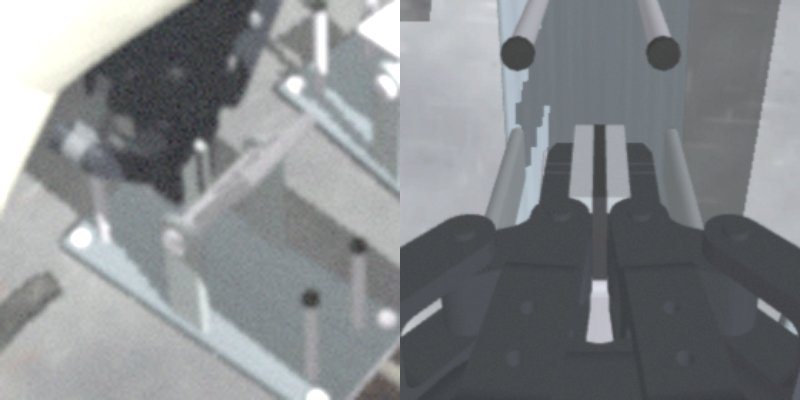

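The flag is now edge-on to the scene camera, from (175,230) to (315,115), so it stands at about 1.0 rad. I'll lift off, go round to the front and push it over.

Request:
{"name": "carry_out", "arguments": {
  "motion": [
    [0,0,0,1,0,-25,-1],
    [0,0,0,1,0,-75,-1],
    [0,0,0,0,0,-125,-1],
    [0,0,0,-50,0,-125,-1],
    [0,0,0,-105,0,-125,-1]
  ]
}}

```text
clock: 5.52
position: [441.7, 84.6, 165.4]
ee_rot: [0.999, 0.032, -0.001, -0.0]
contact_force: [-1.2, 1.0, 0.3]
gripper_width: 0.1
grasp_force: 0.0
```

```bash
python3 go.py -80,120 -50,120
```

```text
t 5.525 now x,y,tip [-8.090e+01 -1.000e-01  1.789e+02] F [-1.2  1.   0.3] w 0.1 -> turn [-0.     0.001 -0.001] shift [ 1.  -0.1 58.9]
t 5.525 now x,y,tip [-8.090e+01 -1.000e-01  1.789e+02] F [-1.2  1.   0.3] w 0.1 -> turn [-0.     0.001 -0.001] shift [31.  -0.2 58.9]
```

Request:
{"name": "carry_out", "arguments": {
  "motion": [
    [0,0,0,0,0,30,-1],
    [0,0,0,1,0,59,-1],
    [0,0,0,31,0,59,-1],
    [0,0,0,48,0,59,-1],
    [0,0,0,66,0,59,-1]
  ]
}}

```text
clock: 6.15
position: [508.2, 88.7, 105.9]
ee_rot: [0.999, 0.032, -0.002, 0.001]
contact_force: [-0.6, -0.6, 1.6]
gripper_width: -0.2
grasp_force: 0.4
```

```bash
python3 go.py 14,119; python3 - <<'E'
from h import *
for n in("scene","top"):
    a=get_image(n)["color"];cv2.imwrite(f"pics/{n}5.png",a)
a=cv2.imread("pics/scene5.png")[220:380,200:360];b=get_image("wrist")["color"]
c=np.hstack([cv2.resize(a,(400,400),interpolation=2),cv2.resize(b,(400,400))])
cv2.imwrite("pics/c5.png",cv2.convertScaleAbs(c,alpha=1.5,beta=20))
E
```

```text
t 6.15 now x,y,tip [-14.2  -0.4 119.4] F [-0.6 -0.6  1.6] w -0.2 -> turn [ 0.001  0.004 -0.   ] shift [28.2 -0.4  0.3]
```

Request:
{"name": "carry_out", "arguments": {
  "motion": [
    [0,0,0,14,0,0,-1],
    [0,0,0,28,0,0,-1],
    [0,0,0,39,0,7,-1],
    [0,0,0,48,0,16,-1],
    [0,0,0,54,0,28,-1]
  ]
}}

```text
clock: 6.92
position: [563.9, 92.8, 78.0]
ee_rot: [0.999, 0.033, 0.0, -0.0]
contact_force: [-0.7, 0.5, 0.7]
gripper_width: 0.1
grasp_force: 0.4
```

```bash
python3 go.py 43,80 43,76; python3 - <<'E'
from h import *
a=get_image("scene")["color"][220:380,200:360];b=get_image("wrist")["color"]
c=np.hstack([cv2.resize(a,(400,400),interpolation=2),cv2.resize(b,(400,400))])
cv2.imwrite("pics/c6.png",cv2.convertScaleAbs(c,alpha=1.5,beta=20))
E
```

```text
t 6.925 now x,y,tip [41.6  0.1 91.5] F [-0.7  0.5  0.7] w 0.1 -> turn [-0.    -0.001  0.   ] shift [ 1.4  0.1 11.5]
t 6.925 now x,y,tip [41.6  0.1 91.5] F [-0.7  0.5  0.7] w 0.1 -> turn [-0.    -0.001  0.   ] shift [ 1.4  0.1 15.5]
```

Now press it down gently while watching the force.

Request:
{"name": "carry_out", "arguments": {
  "motion": [
    [0,0,0,1,0,5,-1],
    [0,0,0,2,0,9,-1],
    [0,0,0,2,0,12,-1],
    [0,0,0,2,0,14,-1],
    [0,0,0,2,0,14,-1]
  ]
}}

```text
clock: 7.65
position: [565.2, 92.9, 65.5]
ee_rot: [0.999, 0.033, 0.0, -0.0]
contact_force: [-0.7, -1.2, 4.2]
gripper_width: 0.1
grasp_force: 2.1
```

Request:
{"name": "carry_out", "arguments": {
  "motion": [
    [0,0,0,0,0,2,-1],
    [0,0,0,0,0,4,-1],
    [0,0,0,0,0,4,-1]
  ]
}}

```text
clock: 8.02
position: [565.3, 92.9, 65.0]
ee_rot: [0.999, 0.033, 0.001, 0.0]
contact_force: [-8.2, -0.1, 21.7]
gripper_width: 0.1
grasp_force: 11.5
```

It has hit a hard stop at tip height 78.5 mm, where 78 was expected. I'll retreat straight up, away from everything, and check.

Request:
{"name": "carry_out", "arguments": {
  "motion": [
    [0,0,0,0,0,-10,-1],
    [0,0,0,0,0,-60,-1],
    [0,0,0,-40,0,-105,-1],
    [0,0,0,-100,0,-115,-1],
    [0,0,0,-155,0,-115,-1]
  ]
}}

```text
clock: 8.65
position: [409.1, 82.8, 176.4]
ee_rot: [0.999, 0.032, 0.001, -0.001]
contact_force: [-0.5, 1.7, 0.6]
gripper_width: 0.0
grasp_force: 0.0
```

```bash
python3 - <<'E'
from h import *
import pickle
a=get_image("scene");b=get_image("wrist")["color"]
c=np.hstack([cv2.resize(a["color"][190:430,200:480],(460,394),interpolation=2),cv2.resize(b,(340,394))])
cv2.imwrite("pics/c7.png",cv2.convertScaleAbs(c,alpha=1.5,beta=10))
Z=R.from_euler('z',.065);O=np.array([522.4,90,75])
for th in (3.14,3.0,2.8):
  print(th,[((np.array(proj(a,O+Z.apply([-70*np.cos(th)-3*np.sin(th),y,70*np.sin(th)-3*np.cos(th)])))-[200,190])*1.643).round(0).tolist() for y in (-22,22)])
print(read_state()["contact_force"],read_state()["position"])
E
```

```text
3.14 [[94.0, 127.0], [57.0, 161.0]]
3.0 [[94.0, 120.0], [56.0, 154.0]]
2.8 [[97.0, 111.0], [58.0, 146.0]]
[ 0.94504959 -0.45050945 -0.48181358] [404.6574554   81.00664824 175.12588313]
```

View pics/c7.png

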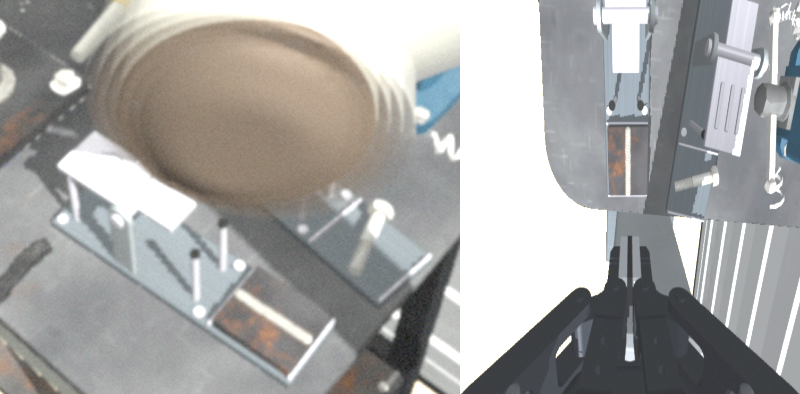

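The flag lies flat to the rear: its corners at (95,131) and (58,162) match the 3.14 rad prediction of (94,127) and (57,161). The test plate, the bolt and the other flag are where they were, and the arm is clear of everything.

```bash
python3 -c "
from bench import *
print(job_done())"
```

```text
the job is handed in; nothing more can be done
None
```

The plate stand's flag was flipped over and pressed flat on its rear rest, and the job is handed in; no verdict came back, and the one doubt is the reported TCP, which sat about 27 mm beyond the real fingertips, so early in the tail press the grasp point may have counted as inside the flag's no-grasp zone.

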